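# Calm the swinging drop hook and hang the stirrup weight

### The job

The drop hook on the demonstration stand is swinging from side to side. First calm it with a touch and let go, so that it hangs still by itself; then pick up the weight with the tall stirrup handle and hang it by the stirrup on the hook, leaving it hanging quietly. Leave the knob weight and the eye weight where they stand.

Things in the scene. Friction and masses are not known exactly. Their poses are not given: they have to be found in the camera images.
- hook: Steel drop hook of 8 mm bar on a grey stand, swinging freely about its own x at its origin, the pivot, 270 mm up: period 0.75 s, up to 0.35 rad, for minutes. In mm: shank down to z -145 at x 0; level prong at z -145 along -x to x -90; upturned tip to x -101, z -122. Arm and rod only at x > 0; base plate 10 high below. A finger leaned on the prong's side (under 1 N) stops it; it follows it back.
- weight: The weight to hang: steel cylinder, 50 mm wide, 36 high, 0.4-0.6 kg, with a fixed stirrup of strap 14 mm wide (x), 4 thick: uprights at y -21 and +21 (46 over the outside), z 36 to 84; roof ridge 88 inside, 92 outside; window open along x. Origin: centre of underside, z up. Grip across the uprights from above, fingers closing along y, at about z 66. Stands on the table.
- knob_weight: Bystander: like steel cylinder (50 mm wide, 36 high) with a round knob on top (28 mm wide, 75 high overall). Origin: centre of underside.
- eye_weight: Bystander: like steel cylinder (50 mm wide, 36 high) with a small wire eye on top (hole 11 mm, 62 high overall). Origin: centre of underside.
Not all that is in view belongs to the job. Leave any green look-alike of the weight alone.

How it is judged:
On the way, in this order (a step that is already met when the one before it is completed fails the run):
1. the robot touches the swinging hook (0.1 s), the weight not yet taken (contact force between any of the fingers, the arm and hook above 0.02 N and distance of weight from where it was at the start of the episode below 0.03 m), for 0.1 s.
2. the hook hangs still by itself, untouched (tilt under 0.08 rad, turning under 0.4 rad/s, for 0.8 s), the weight not yet taken (angle between hook's own z axis and vertical below 0.08 rad and angular speed of hook below 0.4 rad/s and contact force between hook and anything else below 0.02 N and distance of weight from where it was at the start of the episode below 0.03 m), for 0.8 s.
At the end, for the whole second after the job is handed in: The stirrup weight hangs on the prong by its stirrup, borne by the hook (origin 0-100 mm in front of the shank, within 30 mm sideways, 215-240 mm below the pivot), within 15 deg of upright, hook within 10 deg of plumb, moving under 0.12 m/s; the other weights within 30 mm of their start (x of weight in the frame of hook between -0.1 and 0 m and y of weight in the frame of hook between -0.03 and 0.03 m and z of weight in the frame of hook between -0.24 and -0.215 m and contact force between weight and hook above 1 N and angle between weight's own z axis and vertical below 0.26 rad and angle between hook's own z axis and vertical below 0.17 rad and linear speed of weight below 0.12 m/s and distance of each of knob_weight, eye_weight from where it was at the start of the episode below 0.03 m); the robot touches nothing.
It fails at once if the knob weight is moved more than 30 mm or tipped (distance of knob_weight from where it was at the start of the episode above 0.03 m or angle between knob_weight's own z axis and vertical above 0.5 rad).
It fails at once if the eye weight is moved more than 30 mm or tipped (distance of eye_weight from where it was at the start of the episode above 0.03 m or angle between eye_weight's own z axis and vertical above 0.5 rad).
It also fails if it takes over 70 s, if anything falls off the work surface, if the arm or the gripper's body presses on something with over 40 N, if the wrist force passes 120 N, or if a joint passes its speed limit or range.

### The arm

A 6-joint arm with a two-finger parallel gripper is mounted at the origin on the work surface. World frame = base frame: x ahead of the robot, y to its left, z up, the work surface at z = 0. Lengths are in m, angles in rad, forces in N, time in s.
With the tool pointing down it reaches from about 0.3 to 0.875 m from the base axis. Payload 6.4 kg.
Tool frame: the origin (TCP) lies on the mounting face of the last link; the fingertips stand 173 mm ahead of it and the grasp point (between the pads) lies env.tcp_to_grasp ahead of it (env.tcp_to_grasp is the distance from the TCP to the grasp point, in m); z points along the fingers, y is the direction in which the jaws open and shut (so a half turn about z gives the same grasp; the last joint's range is limited). The gripper opens to 85 mm and grips with 20 to 120 N. Pads are 22 mm wide; open, the fingers measure 114 mm over their backs; the gripper's body (76 mm by 85 mm) begins 54 mm behind the grasp point. The pads swing forward as they close: fully open they stand 13 mm farther back than shut.
Start: joints at [1.02, 0.181, 1.607, -0, 1.354, -0.206], TCP at [0.194, 0.541, 0.405] pointing down, gripper open.
Joint ranges: [-2.99, 2.99], [-0.89, 2.07], [0.3, 2.58], [-1.14, 4.28], [0, 2.63], [-3.12, 3.12]. Speed limits (rad/s): [2.57, 2.57, 3.01, 3.14, 3.14, 3.14].

### API

Orientations are given as a rotation vector (axis times angle).
In Python, from rig import env, get_image, finder gives the robot as it stands. The module is installed in compiled form; this text tells all that it offers.
- The arm moves only by the shell command python3 -m creep 'ROWS' [FORCE]. ROWS is JSON, a list of rows, each an object of numbers: "x", "y", "z": the shift along the tool's x, y, z in mm; "spin": the turn about the tool's z in degrees; "hand": the closure, from -1 (fully open) to 1 (shut), so that 0 is half open. In form: [{"x": .., "y": .., "z": .., "spin": .., "hand": ..}, ...]. A call has 1 to 20 rows; each row is the pose to reach, as a shift and turn from the pose commanded when the call began, along the tool's axes at that moment; what a row does not reach only later rows make up. A row lasts 1/10 s, in which the tool goes at most 50 mm and 8.59 degrees, less where a joint would pass 70% of its speed; a pose out of reach is approached as far as the arm can. A call with a gripper value outside its range is refused whole. The fingers move at their own pace and stop on an object; FORCE is the grip in N (left out, the last holds). Time passes only in rows, so rows that repeat a pose let the fingers close. It gives the time, the measured TCP pose, the force and the opening at its end, in the units of the state.
- env.observe(): the state, without advancing time (a new reading comes with each control period).
- get_image(name): name is "side" or "top"; returns a dict with "img" (480x640x3 uint8, blue, green, red), "camera_matrix" (3x3 intrinsics, pixels), "extrinsics" (4x4, takes a point from camera to world coordinates). Camera axes: x right, y down, z forward; pixel columns grow to the right and rows downward; lengths in m; the calibration is good to about 2 mm. A picture is of the moment at which its call begins. There is no depth.
- env.hand_in(): hands the job in, once; it reports no verdict.
Trained networks look in a picture, given as the dict that the camera call returned (one of the last four; its "shot" number tells which), for a name from the list of things; names that differ only in an ending like _2 or _b are one class to them, and where a whole thing is asked for, a point or a joint stands for the part that bears it (a point fixed in the world has none). Each returns a list of dicts, best first, with "confidence" (0 to 1); they miss things now and then, are a little off and sometimes report something else, mostly with a low value. They report only what shows in the picture. A call takes as long as a camera call. They do not tell look-alikes from the thing itself.
- finder.find_in(picture, name): "bbox" ([left, top, width, height] as shares, 0 to 1, of the picture: columns of its width, rows of its height, round what is visible of it).
- finder.pinpoint(picture, name): "at" ([row, column] as shares, 0 to 1, of the picture: columns of its width, rows of its height: a listed point, or the origin of a listed thing).
The state is a dict: "clock": time; "joints": joint angles; "qvel": joint speeds; "effort": joint torques, N m; "position": TCP position; "tool_rot": TCP orientation; "wrist_force": force on the tool from outside, world axes, zero at the start; "ft_torque": the same for the moment, N m; "gripper_width": finger opening in m.
Only numpy, scipy, OpenCV 4.12 (cv2) and the standard library are available. Lean on these libraries where they do the work, as an engineer would, in place of code of your own. Each camera call takes 0.05 s, during which the arm holds its last target.

## Working session

There is one attempt and no reset: what is moved stays moved. The work goes in short steps, Python scripts to look and compute and a shell command to move; the robot and the scene stay as the last step left them, time stands still between calls to the robot, and variables do not carry over. Pictures are saved under pics/ and viewed, and the job is handed in when it is done.

```bash
mkdir -p pics; cat > h.py <<'E'
import numpy as np,cv2
from rig import env,get_image,finder
def ray(p,at):
    K=np.array(p["camera_matrix"]);T=np.array(p["extrinsics"])
    u=at[1]*640;v=at[0]*480
    d=T[:3,:3]@np.linalg.solve(K,[u,v,1]);return T[:3,3],d
def onz(p,at,z):
    o,d=ray(p,at);return o+d*(z-o[2])/d[2]
def px(p,X):
    K=np.array(p["camera_matrix"]);T=np.linalg.inv(np.array(p["extrinsics"]))
    c=T[:3,:3]@np.array(X)+T[:3,3];q=K@c;return q[:2]/q[2]
def tri(p,a,q,b):
    o1,d1=ray(p,a);o2,d2=ray(q,b)
    d1/=np.linalg.norm(d1);d2/=np.linalg.norm(d2)
    A=np.c_[d1,-d2];s=np.linalg.lstsq(A,o2-o1,rcond=None)[0]
    A1=o1+s[0]*d1;B1=o2+s[1]*d2
    return (A1+B1)/2,np.linalg.norm(A1-B1)
E
python3 - <<'E'
from h import *
np.set_printoptions(precision=3,suppress=True)
s=env.observe();print({k:np.round(v,3) for k,v in s.items()},env.tcp_to_grasp)
P={}
for n in("side","top"):
    p=get_image(n);P[n]=p;cv2.imwrite(f"pics/{n}0.png",p["img"]);print(n,np.array(p["extrinsics"])[:3],p["camera_matrix"][0])
    for k in("hook","weight","knob_weight","eye_weight"):
        for r in finder.pinpoint(p,k)[:3]:
            print(n,k,np.array(r["at"])*[480,640],round(r["confidence"],2),onz(p,r["at"],.27 if k=="hook" else 0))
        for r in finder.find_in(p,k)[:3]:print("  box",np.array(r["bbox"])*[640,480,640,480],round(r["confidence"],2))
print(env.observe()["clock"])
E
```

```text
{'clock': np.float64(0.0), 'joints': array([ 1.02 ,  0.182,  1.608,  0.   ,  1.354, -0.206]), 'qvel': array([-0.   , -0.   ,  0.002,  0.001,  0.   ,  0.001]), 'effort': array([ -0.001, -44.485, -35.135,  -0.   ,   0.009,   0.   ]), 'position': array([0.194, 0.541, 0.404]), 'tool_rot': array([-0.539, -3.094,  0.003]), 'wrist_force': array([-0.475,  0.823, -0.065]), 'ft_torque': array([-0.011,  0.023, -0.023]), 'gripper_width': np.float64(0.085)} 0.1547
side [[ 0.839 -0.326  0.435  0.187]
 [-0.543 -0.497  0.676 -0.575]
 [-0.004 -0.804 -0.594  0.623]] [475.883   0.    322.869]
side hook [115.296 294.784] 0.74 [0.62  0.197 0.27 ]
  box [251.968 111.024  45.696  92.304] 0.84
side weight [375.312 443.2  ] 0.97 [ 0.606 -0.274  0.   ]
side weight [349.584 398.784] 0.6 [ 0.581 -0.195  0.   ]
  box [430.72  330.48   32.576  61.296] 0.94
  box [385.792 303.408  28.416  59.28 ] 0.65
side knob_weight [331.104 288.896] 0.69 [ 0.447 -0.059  0.   ]
side eye_weight [397.2   337.408] 0.71 [ 0.442 -0.216  0.   ]
  box [319.168 369.888  32.704  42.096] 0.73
top [[ 0.013 -0.995  0.103  0.472]
 [-1.    -0.011  0.022 -0.036]
 [-0.021 -0.104 -0.994  0.884]] [463.439   0.    316.035]
top hook [187.296 166.272] 0.68 [0.608 0.182 0.27 ]
  box [156.48  188.208  54.08   80.112] 0.82
top weight [231.792 406.272] 0.86 [ 0.585 -0.189  0.   ]
top weight [222.816 453.568] 0.56 [ 0.603 -0.279  0.   ]
  box [440.768 201.312  41.088  35.28 ] 0.84
  box [391.872 217.008  38.912  25.68 ] 0.66
top knob_weight [309.024 340.928] 0.57 [ 0.437 -0.065  0.   ]
  box [328.832 294.72   26.304  25.92 ] 0.65
top eye_weight [311.808 415.296] 0.57 [ 0.433 -0.204  0.   ]
  box [406.208 299.184  33.088  24.192] 0.97
0.9
```

View pics/side0.png

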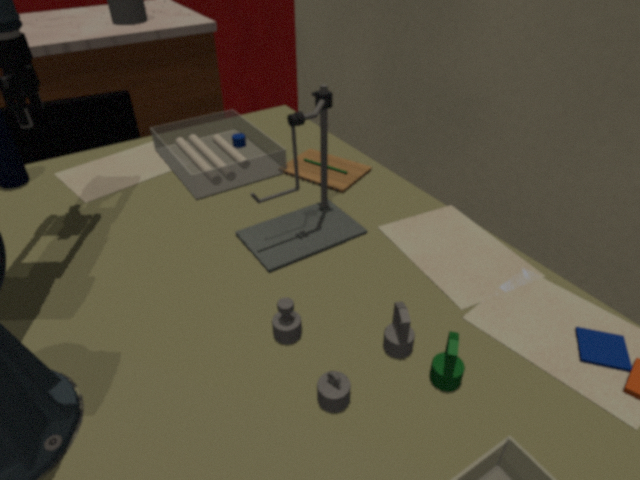

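View pics/top0.png

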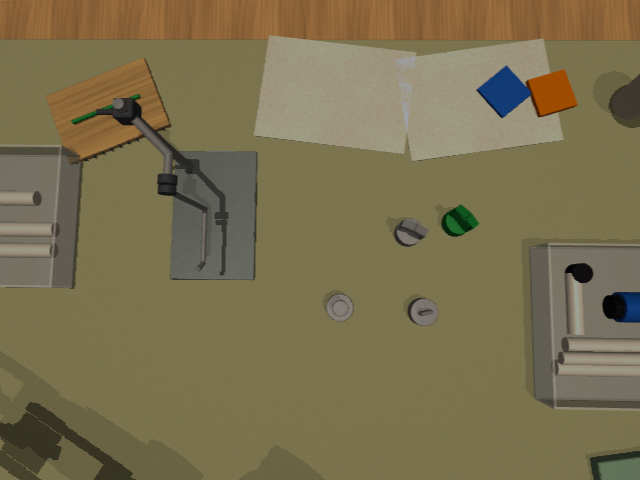

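```bash
python3 - <<'E'
from h import *
a=cv2.imread("pics/top0.png");b=cv2.imread("pics/side0.png")
r=lambda i,x,y,w,h:cv2.resize(i[y:y+h,x:x+w],(390,290),interpolation=cv2.INTER_CUBIC)
g=np.vstack([np.hstack([r(a,370,190,120,90),r(a,130,150,160,120)]),np.hstack([r(b,370,290,120,90),r(b,220,80,180,134)])])
cv2.imwrite("pics/z0.png",cv2.convertScaleAbs(g,alpha=1.5))
E
```

```text
(no output)
```

View pics/z0.png

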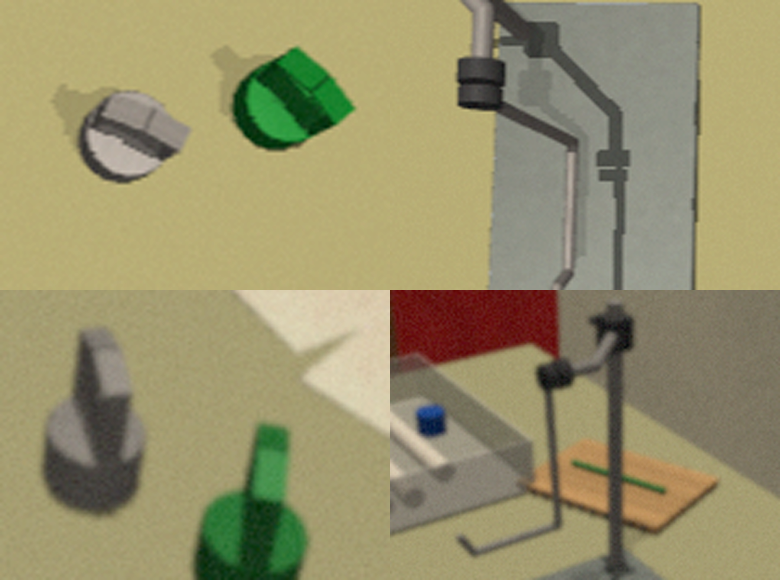

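```bash
python3 - <<'E'
from h import *
np.set_printoptions(precision=3,suppress=True)
T=[]
for i in range(4):
    q=get_image("top");p=get_image("side")
    A=finder.pinpoint(p,"hook");B=finder.pinpoint(q,"hook")
    if A and B:
        print(tri(p,A[0]["at"],q,B[0]["at"]),A[0]["confidence"],B[0]["confidence"])
    T.append(cv2.resize(q["img"][150:290,130:290],None,fx=2.4,fy=2.0))
cv2.imwrite("pics/t1.png",cv2.convertScaleAbs(np.vstack([np.hstack(T[:2]),np.hstack(T[2:])]),alpha=1.5))
for a in[(210/480,204.7/640),(261.7/480,203.8/640)]:print(onz(q,a,.13))
for a in[(152,256),(279,254),(151,174),(279,171)]:print(onz(q,(a[0]/480,a[1]/640),.01))
print(env.observe()["clock"])
E
```

```text
(array([0.604, 0.179, 0.27 ]), np.float64(0.0021779288212759045)) 0.98 0.84
(array([0.602, 0.179, 0.274]), np.float64(0.0035676802794959873)) 0.78 0.81
(array([0.604, 0.176, 0.279]), np.float64(0.010430621494707897)) 0.67 0.7
(array([0.603, 0.182, 0.275]), np.float64(0.0025773460726323904)) 0.73 0.76
[0.601 0.166 0.13 ]
[0.516 0.164 0.13 ]
[0.737 0.103 0.01 ]
[0.491 0.1   0.01 ]
[0.738 0.263 0.01 ]
[0.489 0.257 0.01 ]
1.7
```

View pics/t1.png

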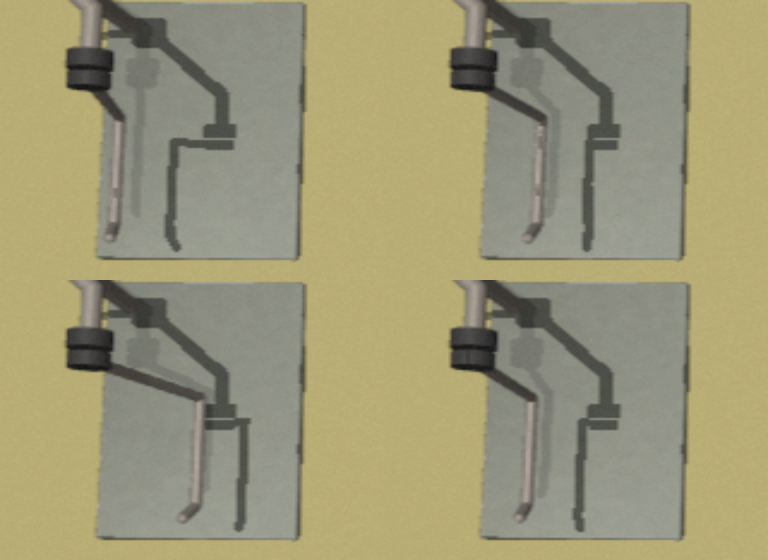

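```bash
cat >> h.py <<'E'
from scipy.spatial.transform import Rotation as Ro
def shift(goal,yaw=None):
    "goal TCP world, yaw: desired world angle (deg) of tool y"
    s=env.observe();R=Ro.from_rotvec(s["tool_rot"]).as_matrix()
    d=R.T@(np.array(goal)-s["position"])*1000
    y=np.degrees(np.arctan2(R[1,1],R[0,1]))
    print("t",s["clock"],"pos",np.round(s["position"],4),"shift",np.round(d,1),"tooly",round(y,1),"j6",round(s["joints"][5],2), "spin",None if yaw is None else round(-((yaw-y+90)%180-90),1), "tool z",np.round(R[:,2],3))
E
python3 - <<'E'
from h import *
shift((.528,.30,.404),90);shift((.528,.30,.278),90)
E
```

```text
t 1.7 pos [0.1943 0.5412 0.4047] shift [-395.6 -114.2    0.7] tooly 70.2 j6 -0.21 spin -19.8 tool z [-0.  0. -1.]
t 1.7 pos [0.1943 0.5412 0.4047] shift [-395.6 -114.2  126.7] tooly 70.2 j6 -0.21 spin -19.8 tool z [-0.  0. -1.]
```

```bash
python3 -m creep '[{"x":-50,"y":-14,"z":0,"spin":-8,"hand":1},{"x":-100,"y":-29,"z":0,"spin":-16,"hand":1},{"x":-150,"y":-43,"z":0,"spin":-20,"hand":1},{"x":-200,"y":-58,"z":0,"spin":-20,"hand":1},{"x":-250,"y":-72,"z":0,"spin":-20,"hand":1},{"x":-300,"y":-87,"z":0,"spin":-20,"hand":1},{"x":-350,"y":-101,"z":0,"spin":-20,"hand":1},{"x":-396,"y":-114,"z":0,"spin":-20,"hand":1},{"x":-396,"y":-114,"z":0,"spin":-20,"hand":1},{"x":-396,"y":-114,"z":45,"spin":-20,"hand":1},{"x":-396,"y":-114,"z":90,"spin":-20,"hand":1},{"x":-396,"y":-114,"z":127,"spin":-20,"hand":1},{"x":-396,"y":-114,"z":127,"spin":-20,"hand":1}]'
python3 - <<'E'
from h import *
shift((.528,.179,.278),90)
p=get_image("side");cv2.imwrite("pics/s2.png",p["img"])
q=get_image("top");cv2.imwrite("pics/t2.png",q["img"])
E
```

```text
clock: 3.0
position: [0.5257, 0.2994, 0.2716]
tool_rot: [0.007, -3.13, 0.006]
wrist_force: [-1.4, -0.7, -0.7]
gripper_width: 0.0005
t 3.0 pos [0.5257 0.2994 0.2716] shift [  -1.7 -120.4   -6. ] tooly 90.2 j6 -1.25 spin 0.2 tool z [-0.011 -0.004 -1.   ]
```

View pics/s2.png

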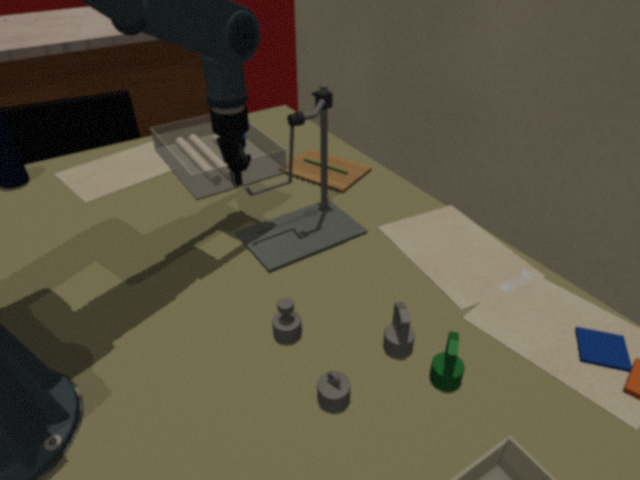

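View pics/t2.png

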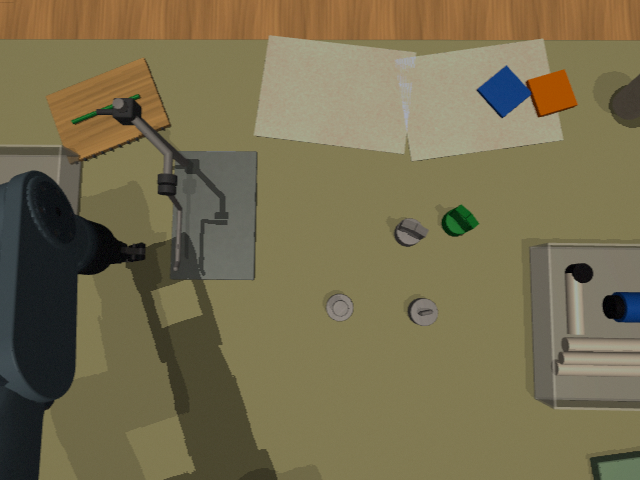

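```bash
python3 -m creep '[{"y":-25,"z":-4},{"y":-45,"z":-4},{"y":-52,"z":-4},{"y":-59,"z":-4},{"y":-66,"z":-4},{"y":-73,"z":-4},{"y":-80,"z":-4},{"y":-87,"z":-4},{"y":-94,"z":-4},{"y":-101,"z":-4},{"y":-108,"z":-4},{"y":-115,"z":-4},{"y":-122,"z":-4},{"y":-125,"z":-4},{"y":-125,"z":-4},{"y":-125,"z":-4},{"y":-125,"z":-4},{"y":-125,"z":-4},{"y":-125,"z":-4},{"y":-125,"z":-4}]'
cat > look.py <<'E'
import sys
from h import *
n=sys.argv[1];T=[]
for i in range(int(sys.argv[2])):
    q=get_image("top");p=get_image("side")
    T.append(np.hstack([cv2.resize(q["img"][150:290,110:290],(390,290)),cv2.resize(p["img"][80:220,200:380],(390,290))]))
cv2.imwrite(f"pics/{n}.png",cv2.convertScaleAbs(np.vstack([T[0],T[-1]]),alpha=1.5))
shift((.528,.179,.278),90)
E
python3 look.py a3 3
```

```text
t 3.4 pos [0.5291 0.3004 0.2799] shift [   1.7 -121.4    1.7] tooly 90.3 j6 -1.25 spin 0.3 tool z [ 0.003  0.001 -1.   ]schema error: expected keys x, y, z, spin, hand
```

View pics/a3.png

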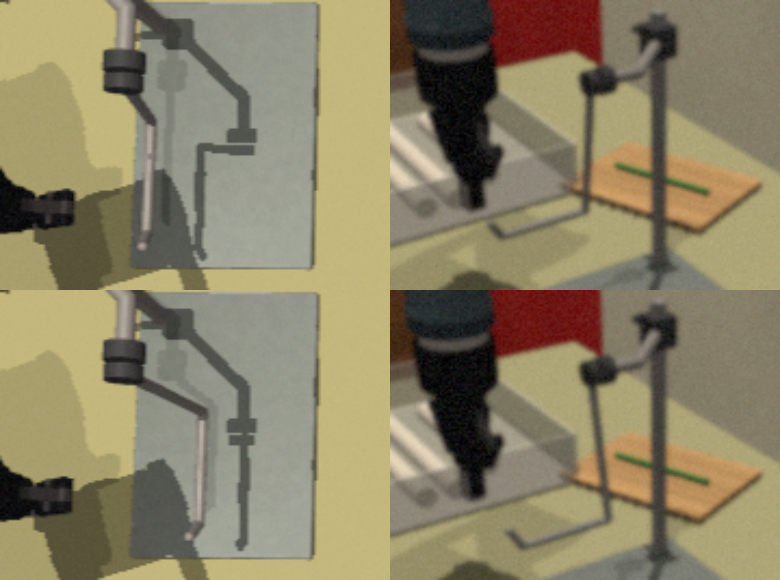

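```bash
python3 -m creep '[{"x":0,"y":-25,"z":4,"spin":0,"hand":1},{"x":0,"y":-45,"z":4,"spin":0,"hand":1},{"x":0,"y":-52,"z":4,"spin":0,"hand":1},{"x":0,"y":-59,"z":4,"spin":0,"hand":1},{"x":0,"y":-66,"z":4,"spin":0,"hand":1},{"x":0,"y":-73,"z":4,"spin":0,"hand":1},{"x":0,"y":-80,"z":4,"spin":0,"hand":1},{"x":0,"y":-87,"z":4,"spin":0,"hand":1},{"x":0,"y":-94,"z":4,"spin":0,"hand":1},{"x":0,"y":-101,"z":4,"spin":0,"hand":1},{"x":0,"y":-108,"z":4,"spin":0,"hand":1},{"x":0,"y":-115,"z":4,"spin":0,"hand":1},{"x":0,"y":-122,"z":4,"spin":0,"hand":1},{"x":0,"y":-125,"z":4,"spin":0,"hand":1},{"x":0,"y":-125,"z":4,"spin":0,"hand":1},{"x":0,"y":-125,"z":4,"spin":0,"hand":1},{"x":0,"y":-125,"z":4,"spin":0,"hand":1},{"x":0,"y":-125,"z":4,"spin":0,"hand":1},{"x":0,"y":-125,"z":4,"spin":0,"hand":1},{"x":0,"y":-125,"z":4,"spin":0,"hand":1}]'
python3 look.py a4 3
```

```text
clock: 5.4
position: [0.529, 0.1752, 0.2737]
tool_rot: [0.007, -3.142, -0.0]
wrist_force: [0.2, -0.3, -1.1]
gripper_width: 0.0
t 5.7 pos [0.529  0.175  0.2737] shift [ 1.   4.  -4.3] tooly 90.2 j6 -1.47 spin 0.2 tool z [-0.  0. -1.]
```

View pics/a4.png

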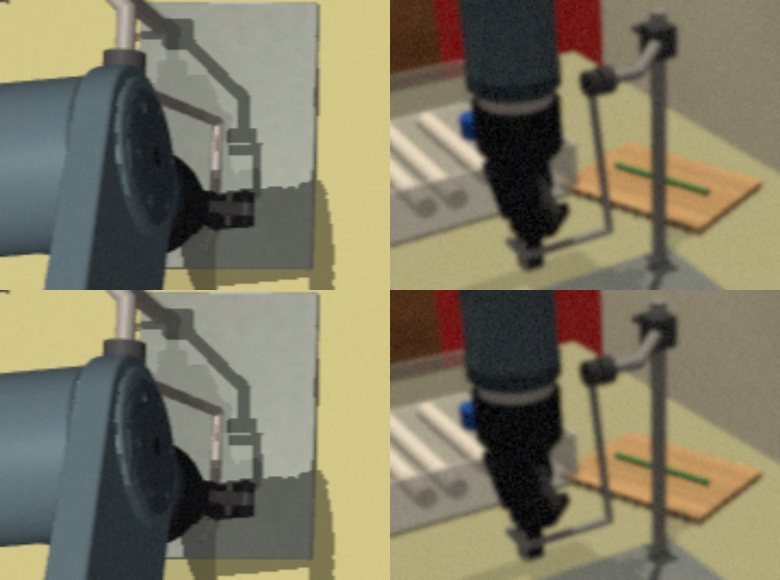

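```bash
python3 -m creep '[{"x":0,"y":1,"z":0,"spin":0,"hand":1},{"x":0,"y":3,"z":0,"spin":0,"hand":1},{"x":0,"y":5,"z":0,"spin":0,"hand":1},{"x":0,"y":7,"z":0,"spin":0,"hand":1},{"x":0,"y":9,"z":0,"spin":0,"hand":1},{"x":0,"y":11,"z":0,"spin":0,"hand":1},{"x":0,"y":13,"z":0,"spin":0,"hand":1},{"x":0,"y":15,"z":0,"spin":0,"hand":1},{"x":0,"y":17,"z":0,"spin":0,"hand":1},{"x":0,"y":19,"z":0,"spin":0,"hand":1},{"x":0,"y":21,"z":0,"spin":0,"hand":1},{"x":0,"y":23,"z":0,"spin":0,"hand":1},{"x":0,"y":25,"z":0,"spin":0,"hand":1},{"x":0,"y":27,"z":0,"spin":0,"hand":1},{"x":0,"y":29,"z":0,"spin":0,"hand":1},{"x":0,"y":32,"z":0,"spin":0,"hand":1},{"x":0,"y":36,"z":0,"spin":0,"hand":1},{"x":0,"y":42,"z":0,"spin":0,"hand":1},{"x":0,"y":50,"z":0,"spin":0,"hand":1},{"x":0,"y":60,"z":0,"spin":0,"hand":1}]'
python3 look.py a5 3
```

```text
clock: 7.7
position: [0.5288, 0.2357, 0.2737]
tool_rot: [-0.006, 3.142, 0.0]
wrist_force: [-0.4, -0.1, -0.1]
gripper_width: 0.0002
t 8.0 pos [0.5287 0.235  0.2736] shift [  1.  -56.   -4.4] tooly 90.3 j6 -1.36 spin 0.3 tool z [-0. -0. -1.]
```

View pics/a5.png

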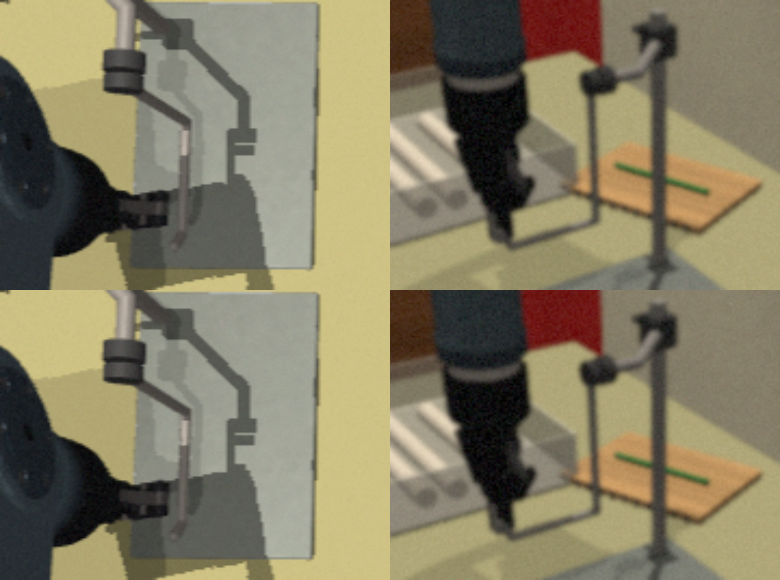

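```bash
python3 - <<'E'
from h import *
np.set_printoptions(precision=4,suppress=True)
q=get_image("top");p=get_image("side")
A=finder.pinpoint(p,"weight");B=finder.pinpoint(q,"weight")
for a in A:print("side",a["at"],a["confidence"],onz(p,a["at"],0))
for a in B:print("top",a["at"],a["confidence"],onz(q,a["at"],0))
Z=lambda x,y:((190+y/290*90)/480,(370+x/390*120)/640)
print("ridge",onz(q,Z(155,125),.092))
for u in((95,122),(168,158),(118,93),(190,130)):print(onz(q,Z(*u),.086))
def ov(pic,X,Y,yaw):
    im=cv2.resize(pic["img"],None,fx=4,fy=4,interpolation=cv2.INTER_CUBIC)
    c,s=np.cos(yaw),np.sin(yaw)
    w=lambda x,y,z:[int(v*4+1.5) for v in px(pic,[X+c*x-s*y,Y+s*x+c*y,z])]
    L=lambda P,col:cv2.polylines(im,[np.array([w(*t) for t in P])],False,col,1)
    for x in(-.007,.007):
        L([(x,-.023,.036),(x,-.023,.084),(x,0,.092),(x,.023,.084),(x,.023,.036)],(0,0,255))
    for z in(0,.036):
        L([(.025*np.cos(t),.025*np.sin(t),z) for t in np.linspace(0,6.3,40)],(255,0,0))
    u=w(0,0,.05);return im[u[1]-190:u[1]+190,u[0]-190:u[0]+190]
X,Y=.583,-.192
cv2.imwrite("pics/ov.png",cv2.convertScaleAbs(np.hstack([ov(q,X,Y,np.radians(-27)),ov(p,X,Y,np.radians(-27))]),alpha=1.5))
E
```

```text
side [0.786, 0.6952] 0.79 [ 0.6057 -0.2785  0.    ]
side [0.7294, 0.6205] 0.61 [ 0.5781 -0.1948  0.    ]
top [0.4906, 0.6302] 0.77 [ 0.5776 -0.1829  0.    ]
top [0.4615, 0.708] 0.72 [ 0.6056 -0.2781  0.    ]
ridge [ 0.5785 -0.1922  0.092 ]
[ 0.5806 -0.1616  0.086 ]
[ 0.5616 -0.2001  0.086 ]
[ 0.5965 -0.1739  0.086 ]
[ 0.5768 -0.2119  0.086 ]
```

View pics/ov.png

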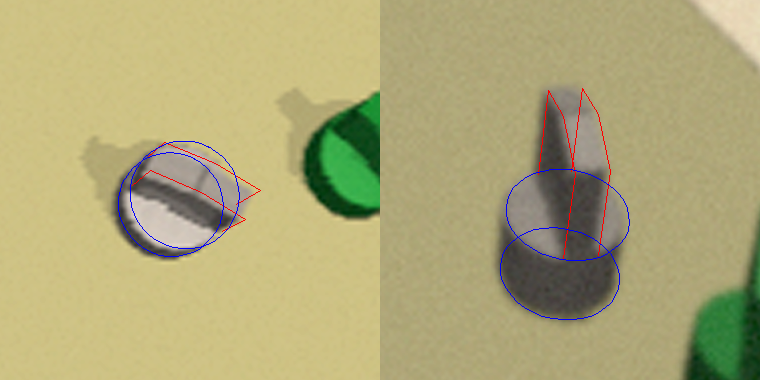

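```bash
cat >> h.py <<'E'
def ov(pic,X,Y,yaw):
    im=cv2.resize(pic["img"],None,fx=4,fy=4,interpolation=cv2.INTER_CUBIC)
    c,s=np.cos(yaw),np.sin(yaw)
    w=lambda x,y,z:[int(v*4+1.5) for v in px(pic,[X+c*x-s*y,Y+s*x+c*y,z])]
    L=lambda P,col:cv2.polylines(im,[np.array([w(*t) for t in P])],False,col,1)
    for x in(-.007,.007):
        L([(x,-.023,.036),(x,-.023,.084),(x,0,.092),(x,.023,.084),(x,.023,.036)],(0,0,255))
    for z in(0,.036):
        L([(.025*np.cos(t),.025*np.sin(t),z) for t in np.linspace(0,6.3,40)],(255,0,0))
    u=w(0,0,.05);return im[u[1]-140:u[1]+140,u[0]-190:u[0]+190]
E
python3 - <<'E'
from h import *
q=get_image("top");p=get_image("side")
r=np.radians
cv2.imwrite("pics/ov2.png",cv2.convertScaleAbs(np.vstack([np.hstack([ov(q,X,Y,r(a)),ov(p,X,Y,r(a))]) for X,Y,a in((.579,-.187,-27),(.578,-.189,-24))]),alpha=1.5))
E
```

```text
(no output)
```

View pics/ov2.png

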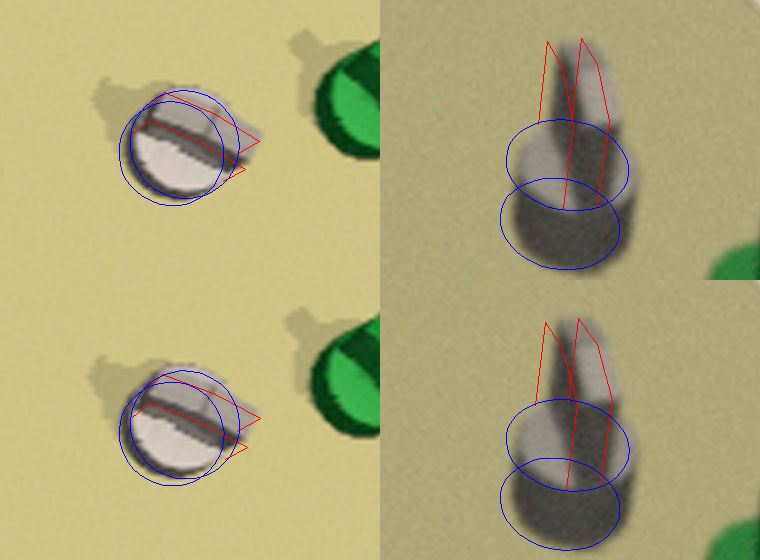

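```bash
python3 -m creep '[{"x":5,"y":25,"z":-30,"spin":0,"hand":0.6},{"x":30,"y":30,"z":-70,"spin":0,"hand":0.2},{"x":45,"y":30,"z":-110,"spin":0,"hand":0},{"x":45,"y":0,"z":-130,"spin":0,"hand":-0.5},{"x":45,"y":-45,"z":-130,"spin":5,"hand":-0.5},{"x":40,"y":-90,"z":-130,"spin":10,"hand":-0.5},{"x":35,"y":-135,"z":-130,"spin":15,"hand":-0.5},{"x":25,"y":-180,"z":-130,"spin":20,"hand":-0.5},{"x":15,"y":-225,"z":-130,"spin":25,"hand":-0.5},{"x":-5,"y":-270,"z":-130,"spin":25,"hand":-0.5},{"x":-20,"y":-315,"z":-130,"spin":25,"hand":-0.5},{"x":-35,"y":-360,"z":-130,"spin":25,"hand":-0.5},{"x":-48,"y":-400,"z":-120,"spin":25,"hand":-0.5},{"x":-52,"y":-426,"z":-90,"spin":25,"hand":-0.5},{"x":-52,"y":-426,"z":-60,"spin":25,"hand":-0.5},{"x":-52,"y":-426,"z":-60,"spin":25,"hand":-0.5},{"x":-52,"y":-426,"z":-60,"spin":25,"hand":-0.5},{"x":-52,"y":-426,"z":-60,"spin":25,"hand":-0.5}]' 30
python3 - <<'E'
from h import *
shift((.581,-.191,.2207),65)
q=get_image("top");p=get_image("side")
f=lambda i,x,y:cv2.resize(i["img"][y:y+150,x:x+195],(390,300))
cv2.imwrite("pics/w1.png",cv2.convertScaleAbs(np.hstack([f(q,320,150),f(p,300,230)]),alpha=1.5))
E
```

```text
clock: 10.1
position: [0.5832, -0.1904, 0.3358]
tool_rot: [0.671, 3.066, -0.001]
wrist_force: [-0.5, 0.8, 0.8]
gripper_width: 0.0641
t 10.1 pos [ 0.5832 -0.1904  0.3358] shift [  2.1  -1.4 115.1] tooly 65.3 j6 -1.65 spin 0.3 tool z [ 0.003 -0.001 -1.   ]
```

View pics/w1.png

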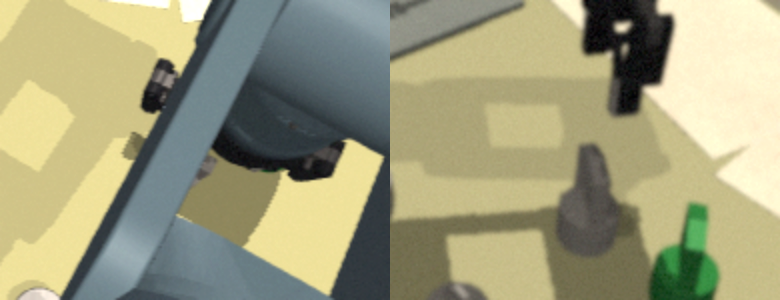

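```bash
python3 - <<'E'
from h import *
q=get_image("top");p=get_image("side")
for z in(.163,.25):
  for y in(-.055,.055):
    a=np.radians(65);X=[.5832+y*np.cos(a),-.1904+y*np.sin(a),z]
    print(z,y,(px(q,X)-[320,150])*2,(px(p,X)-[300,230])*2)
E
```

```text
0.163 -0.055 [275.58073804 169.90680684] [237.34808902 137.79403064]
0.163 0.055 [146.82113667 109.8739008 ] [195.71724828  41.88500475]
0.25 -0.055 [311.55126867 154.96818888] [253.04768608  38.64320101]
0.25 0.055 [165.04979261  87.00922998] [206.3610956  -51.91696075]
```

```bash
python3 -m creep '[{"x":2,"y":-1,"z":30,"spin":0,"hand":-0.5},{"x":2,"y":-1,"z":60,"spin":0,"hand":-0.5},{"x":2,"y":-1,"z":85,"spin":0,"hand":-0.5},{"x":2,"y":-1,"z":102,"spin":0,"hand":-0.5},{"x":2,"y":-1,"z":112,"spin":0,"hand":-0.5},{"x":2,"y":-1,"z":112,"spin":0,"hand":-0.5}]' 30
python3 - <<'E'
from h import *
shift((.581,-.191,.2207),65)
print(env.observe()["wrist_force"])
q=get_image("top");p=get_image("side")
f=lambda i,x,y:cv2.resize(i["img"][y:y+150,x:x+195],(390,300))
cv2.imwrite("pics/w2.png",cv2.convertScaleAbs(np.hstack([f(q,320,150),f(p,300,230)]),alpha=2))
E
```

```text
clock: 10.9
position: [0.58, -0.1904, 0.2208]
tool_rot: [-0.673, -3.067, -0.001]
wrist_force: [-0.4, 0.1, 0.1]
gripper_width: 0.0641
t 10.9 pos [ 0.58   -0.1904  0.2208] shift [-1.1 -0.1  0.1] tooly 65.3 j6 -1.65 spin 0.3 tool z [-0.002  0.001 -1.   ]
[-0.43662353  0.0853365   0.07145084]
```

View pics/w2.png

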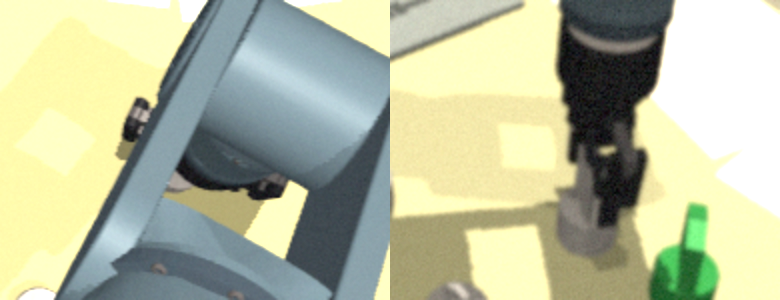

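```bash
python3 - <<'E'
from h import *
r=np.radians
p=get_image("side")
o=cv2.imread("pics/side0.png");P=dict(p);P["img"]=o
cv2.imwrite("pics/ov3.png",cv2.convertScaleAbs(np.vstack([np.hstack([ov(p,.580,-.1904,r(-25)),ov(P,.580,-.1904,r(-25))]),np.hstack([ov(P,.582,-.194,r(-25)),ov(P,.580,-.196,r(-25))])]),alpha=2))
E
```

```text
(no output)
```

View pics/ov3.png

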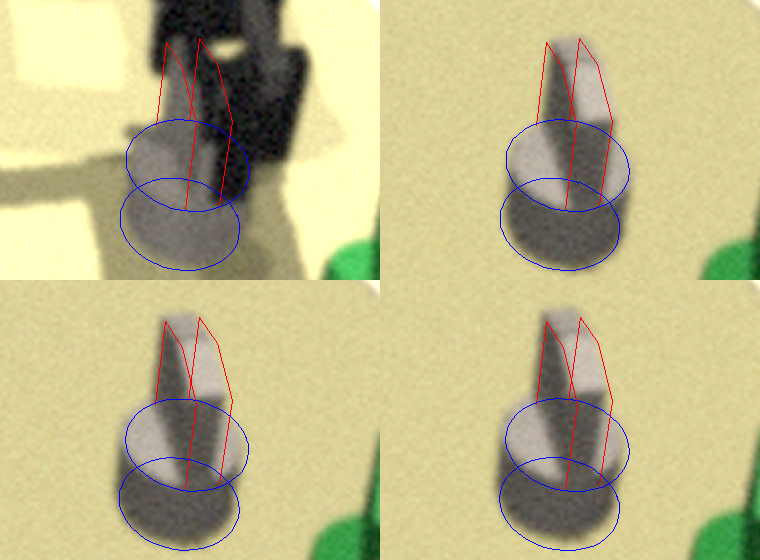

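```bash
python3 -m creep '[{"x":0,"y":0,"z":0,"spin":0,"hand":0},{"x":0,"y":0,"z":0,"spin":0,"hand":0.5},{"x":0,"y":0,"z":0,"spin":0,"hand":0.5},{"x":0,"y":0,"z":0,"spin":0,"hand":0.5},{"x":0,"y":0,"z":0,"spin":0,"hand":0.5},{"x":0,"y":0,"z":0,"spin":0,"hand":0.5}]' 40
python3 - <<'E'
from h import *
r=np.radians
print(env.observe()["gripper_width"],env.observe()["wrist_force"])
p=get_image("side")
cv2.imwrite("pics/g1.png",cv2.convertScaleAbs(ov(p,.580,-.1904,r(-25)),alpha=2))
E
```

```text
clock: 11.65
position: [0.5811, -0.1909, 0.2232]
tool_rot: [0.673, 3.066, -0.0]
wrist_force: [1.0, 1.9, 6.4]
gripper_width: 0.0456
0.04564948809636791 [1.02293929 1.86268757 6.41969149]
```

View pics/g1.png

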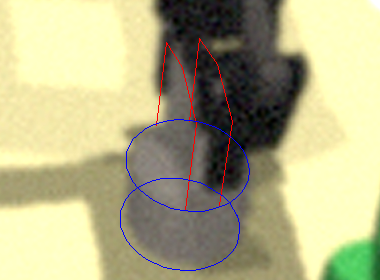

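```bash
python3 -m creep '[{"x":0,"y":0,"z":-20,"spin":0,"hand":0.5},{"x":0,"y":0,"z":-50,"spin":0,"hand":0.5},{"x":0,"y":0,"z":-85,"spin":0,"hand":0.5},{"x":0,"y":0,"z":-115,"spin":0,"hand":0.5},{"x":0,"y":0,"z":-130,"spin":0,"hand":0.5},{"x":0,"y":0,"z":-130,"spin":0,"hand":0.5},{"x":0,"y":0,"z":-130,"spin":0,"hand":0.5}]' 40
python3 - <<'E'
from h import *
s=env.observe();print(s["gripper_width"],s["wrist_force"])
shift((.45,.179,.36),90)
p=get_image("side");cv2.imwrite("pics/l1.png",p["img"])
E
```

```text
clock: 12.4
position: [0.5798, -0.1906, 0.35]
tool_rot: [-0.673, -3.066, -0.001]
wrist_force: [0.2, -0.1, -5.0]
gripper_width: 0.0454
0.0454009822021101 [ 0.18231309 -0.09737108 -4.95014308]
t 12.4 pos [ 0.5798 -0.1906  0.35  ] shift [272.7 281.3  -9.3] tooly 65.2 j6 -1.65 spin -24.8 tool z [-0.002  0.001 -1.   ]
```

View pics/l1.png

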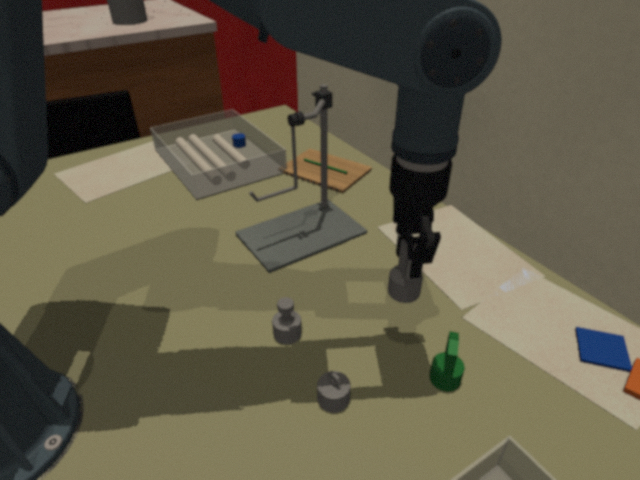

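```bash
python3 -m creep '[{"x":15,"y":15,"z":0,"spin":0,"hand":0.5},{"x":40,"y":41,"z":0,"spin":-3,"hand":0.5},{"x":68,"y":70,"z":0,"spin":-6,"hand":0.5},{"x":97,"y":100,"z":0,"spin":-9,"hand":0.5},{"x":126,"y":130,"z":0,"spin":-12,"hand":0.5},{"x":155,"y":160,"z":0,"spin":-15,"hand":0.5},{"x":184,"y":190,"z":0,"spin":-18,"hand":0.5},{"x":213,"y":220,"z":0,"spin":-21,"hand":0.5},{"x":240,"y":248,"z":0,"spin":-24,"hand":0.5},{"x":260,"y":268,"z":0,"spin":-25,"hand":0.5},{"x":270,"y":278,"z":0,"spin":-25,"hand":0.5},{"x":273,"y":281,"z":0,"spin":-25,"hand":0.5},{"x":273,"y":281,"z":0,"spin":-25,"hand":0.5},{"x":273,"y":281,"z":0,"spin":-25,"hand":0.5}]' 40
python3 - <<'E'
from h import *
s=env.observe();print(s["gripper_width"],s["wrist_force"])
shift((.45,.179,.2977),90)
p=get_image("side");cv2.imwrite("pics/l2.png",p["img"])
q=get_image("top");cv2.imwrite("pics/l2t.png",q["img"])
E
```

```text
clock: 13.85
position: [0.4506, 0.1778, 0.3513]
tool_rot: [0.005, -3.141, 0.001]
wrist_force: [-0.0, 0.2, -4.4]
gripper_width: 0.0455
0.04551731265422072 [-0.03663761  0.17193138 -4.42632639]
t 13.85 pos [0.4506 0.1778 0.3513] shift [ 0.5  1.3 53.6] tooly 90.2 j6 -1.44 spin 0.2 tool z [-0.    -0.001 -1.   ]
```

View pics/l2.png

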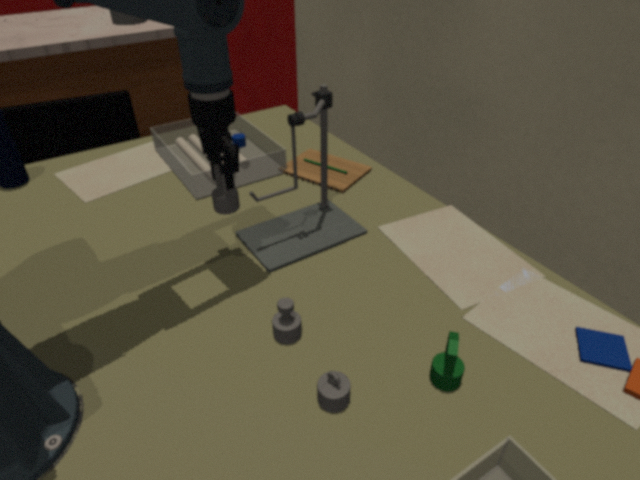

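View pics/l2t.png

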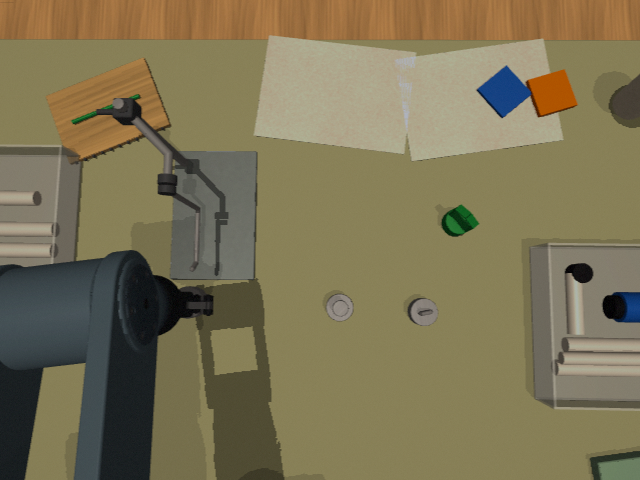

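```bash
python3 -m creep '[{"x":0,"y":1,"z":-0,"spin":0,"hand":0.5},{"x":0,"y":1,"z":20,"spin":0,"hand":0.5},{"x":0,"y":1,"z":40,"spin":0,"hand":0.5},{"x":0,"y":1,"z":51,"spin":0,"hand":0.5},{"x":0,"y":1,"z":51,"spin":0,"hand":0.5},{"x":0,"y":1,"z":51,"spin":0,"hand":0.5},{"x":0,"y":1,"z":51,"spin":0,"hand":0.5}]' 40
cat > look2.py <<'E'
import sys
from h import *
s=env.observe();print(s["gripper_width"],s["wrist_force"])
shift((.535,.179,.300),90)
p=get_image("side");q=get_image("top")
a=cv2.resize(q["img"][180:330,140:260],(390,488),interpolation=cv2.INTER_CUBIC)
b=cv2.resize(p["img"][90:240,200:320],(390,488),interpolation=cv2.INTER_CUBIC)
cv2.imwrite(f"pics/{sys.argv[1]}.png",cv2.convertScaleAbs(np.hstack([a,b]),alpha=1.8))
w=lambda r,c:((180+r*150/488)/480,(140+c*120/390)/640)
for P in((.604,.179,.125),(.514,.178,.125),(.503,.178,.149)):
    u=px(q,P);v=px(p,P);print("exp",P,np.round((u-[140,180])*3.25),np.round((v-[200,90])*3.25+[390,0]))
E
python3 look2.py i1
```

```text
clock: 14.65
position: [0.4507, 0.1797, 0.3018]
tool_rot: [-0.007, 3.14, 0.0]
wrist_force: [-0.1, 0.1, -4.6]
gripper_width: 0.0453
0.045344768709098156 [-0.11926156  0.10407905 -4.57512545]
t 14.65 pos [0.4507 0.1797 0.3018] shift [-84.3  -1.1   1.9] tooly 90.2 j6 -1.44 spin 0.2 tool z [ 0.002  0.    -1.   ]
exp (0.604, 0.179, 0.125) [188.  94.] [699. 315.]
exp (0.514, 0.178, 0.125) [183. 269.] [573. 356.]
exp (0.503, 0.178, 0.149) [169. 289.] [553. 327.]
```

View pics/i1.png

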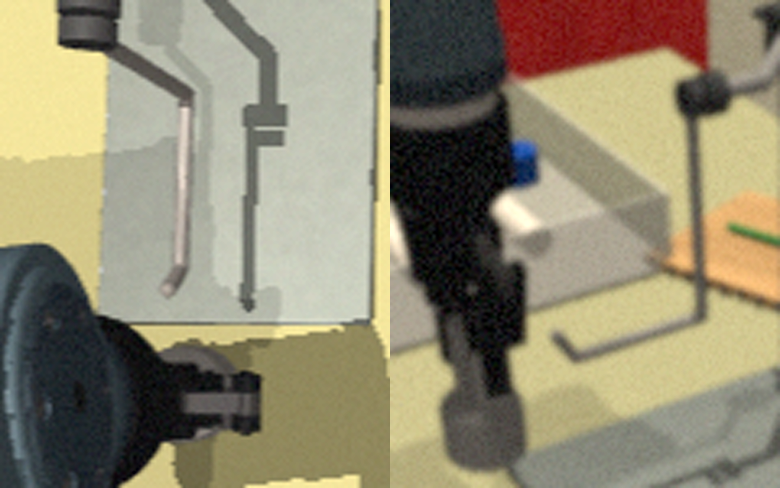

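```bash
python3 -m creep '[{"x":-6,"y":0,"z":1,"spin":0,"hand":0.5},{"x":-14,"y":0,"z":1,"spin":0,"hand":0.5},{"x":-22,"y":0,"z":1,"spin":0,"hand":0.5},{"x":-30,"y":0,"z":1,"spin":0,"hand":0.5},{"x":-37,"y":0,"z":1,"spin":0,"hand":0.5},{"x":-40,"y":0,"z":1,"spin":0,"hand":0.5},{"x":-40,"y":0,"z":1,"spin":0,"hand":0.5},{"x":-40,"y":0,"z":1,"spin":0,"hand":0.5}]' 40
python3 look2.py i2
python3 - <<'E'
from h import *
P=get_image("side");Q=get_image("top");s=env.observe()["position"]
# overlay with z offset
w=s[2]-.223;r=[]
for pic,u0,v0 in((P,200,90),):
    im=cv2.resize(pic["img"],None,fx=4,fy=4,interpolation=cv2.INTER_CUBIC)
    f=lambda x,y,z:[int(v*4+1.5) for v in px(pic,[s[0]+x,s[1]+y,w+z])]
    L=lambda T,c:cv2.polylines(im,[np.array([f(*t) for t in T])],False,c,1)
    for x in(-.007,.007):L([(x,-.023,.036),(x,-.023,.084),(x,0,.092),(x,.023,.084),(x,.023,.036)],(0,0,255))
    for z in(0,.036):L([(.025*np.cos(t),.025*np.sin(t),z) for t in np.linspace(0,6.3,40)],(255,0,0))
    c=f(0,0,.05);cv2.imwrite("pics/i2o.png",cv2.convertScaleAbs(im[c[1]-250:c[1]+200,c[0]-250:c[0]+250],alpha=2))
E
```

```text
clock: 15.55
position: [0.4899, 0.1799, 0.2995]
tool_rot: [0.007, -3.141, 0.0]
wrist_force: [-0.3, -0.6, -4.4]
gripper_width: 0.0456
0.04556542939236966 [-0.34792736 -0.6305914  -4.42858226]
t 15.55 pos [0.4899 0.1799 0.2995] shift [-45.   -1.1  -0.6] tooly 90.2 j6 -1.45 spin 0.2 tool z [-0.001 -0.    -1.   ]
exp (0.604, 0.179, 0.125) [188.  94.] [699. 315.]
exp (0.514, 0.178, 0.125) [183. 269.] [573. 356.]
exp (0.503, 0.178, 0.149) [169. 289.] [553. 327.]
```

View pics/i2.png

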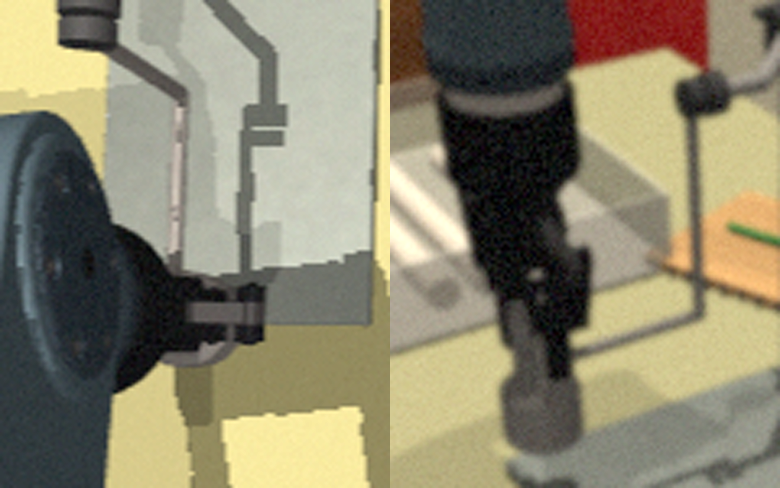

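View pics/i2o.png

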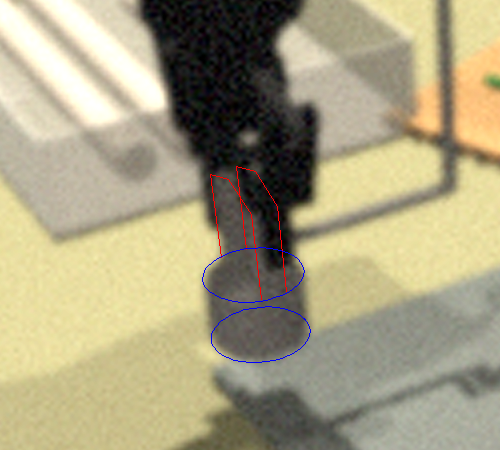

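```bash
python3 - <<'E'
from h import *
T=[]
for i in range(6):
    q=get_image("top");T.append(cv2.resize(q["img"][180:300,150:220],(260,290)))
cv2.imwrite("pics/i3.png",cv2.convertScaleAbs(np.vstack([np.hstack(T[:3]),np.hstack(T[3:])]),alpha=1.8))
E
```

```text
(no output)
```

View pics/i3.png

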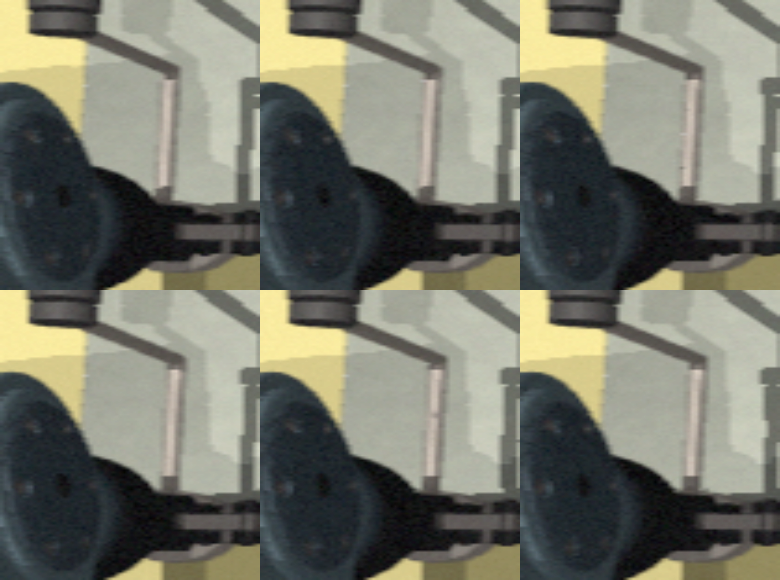

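```bash
python3 -m creep '[{"x":-5,"y":0,"z":0,"spin":0,"hand":0.5},{"x":-12,"y":-0.5,"z":0,"spin":0,"hand":0.5},{"x":-20,"y":-1,"z":0,"spin":0,"hand":0.5},{"x":-28,"y":-1,"z":0,"spin":0,"hand":0.5},{"x":-36,"y":-1,"z":0,"spin":0,"hand":0.5},{"x":-42,"y":-1,"z":0,"spin":0,"hand":0.5},{"x":-45,"y":-1,"z":0,"spin":0,"hand":0.5},{"x":-45,"y":-1,"z":4,"spin":0,"hand":0.5},{"x":-45,"y":-1,"z":10,"spin":0,"hand":0.5},{"x":-45,"y":-1,"z":16,"spin":0,"hand":0.5},{"x":-45,"y":-1,"z":22,"spin":0,"hand":0.5},{"x":-45,"y":-1,"z":27,"spin":0,"hand":0.5},{"x":-45,"y":-1,"z":30,"spin":0,"hand":0.5},{"x":-45,"y":-1,"z":30,"spin":0,"hand":0.5},{"x":-45,"y":-1,"z":30,"spin":0,"hand":0.5}]' 40
python3 look2.py i4
```

```text
clock: 17.55
position: [0.5352, 0.1791, 0.2698]
tool_rot: [-0.007, 3.141, 0.0]
wrist_force: [0.4, -0.0, -3.7]
gripper_width: 0.0454
0.04540048172736051 [ 0.42304204 -0.01302018 -3.73000835]
t 17.55 pos [0.5352 0.1791 0.2698] shift [  0.2  -0.1 -30.2] tooly 90.2 j6 -1.46 spin 0.2 tool z [ 0.  0. -1.]
exp (0.604, 0.179, 0.125) [188.  94.] [699. 315.]
exp (0.514, 0.178, 0.125) [183. 269.] [573. 356.]
exp (0.503, 0.178, 0.149) [169. 289.] [553. 327.]
```

View pics/i4.png

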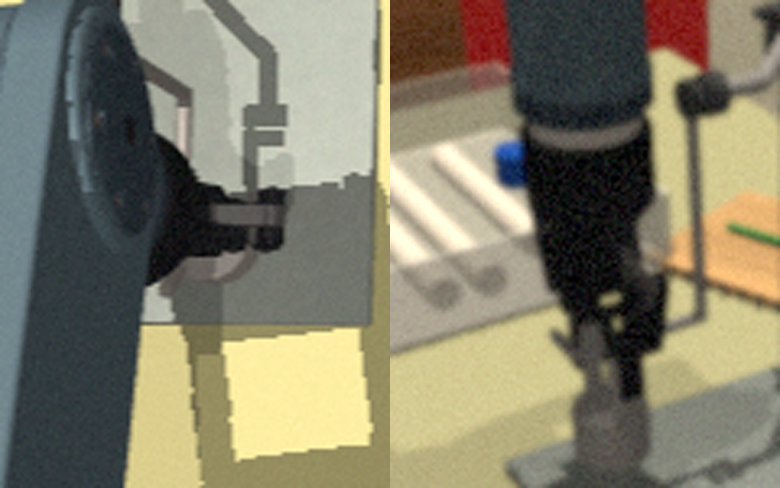

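```bash
python3 -m creep '[{"x":0,"y":0,"z":1,"spin":0,"hand":0.5},{"x":0,"y":0,"z":2,"spin":0,"hand":0.5},{"x":0,"y":0,"z":3,"spin":0,"hand":0.5},{"x":0,"y":0,"z":4,"spin":0,"hand":0.5},{"x":0,"y":0,"z":4,"spin":0,"hand":0.5},{"x":0,"y":0,"z":4,"spin":0,"hand":0.5}]' 40
python3 -m creep '[{"x":0,"y":0,"z":1,"spin":0,"hand":0.5},{"x":0,"y":0,"z":1,"spin":0,"hand":0.5},{"x":0,"y":0,"z":1,"spin":0,"hand":0.5}]' 40
```

```text
clock: 18.25
position: [0.5351, 0.179, 0.2656]
tool_rot: [0.007, -3.141, -0.0]
wrist_force: [0.7, -0.9, -4.0]
gripper_width: 0.0455
clock: 18.55
position: [0.5352, 0.179, 0.2648]
tool_rot: [-0.007, 3.141, -0.0]
wrist_force: [0.6, 0.8, -3.3]
gripper_width: 0.0454
```

```bash
python3 -m creep '[{"x":0,"y":0,"z":1,"spin":0,"hand":0.5},{"x":0,"y":0,"z":1,"spin":0,"hand":0.5},{"x":0,"y":0,"z":1,"spin":0,"hand":0.5}]' 40
python3 -m creep '[{"x":0,"y":0,"z":1,"spin":0,"hand":0.5},{"x":0,"y":0,"z":1,"spin":0,"hand":0.5},{"x":0,"y":0,"z":1,"spin":0,"hand":0.5}]' 40
```

```text
clock: 18.85
position: [0.5353, 0.1792, 0.2645]
tool_rot: [-0.007, 3.141, 0.0]
wrist_force: [-2.8, -0.4, 5.2]
gripper_width: 0.0456
clock: 19.15
position: [0.5354, 0.1793, 0.2644]
tool_rot: [-0.007, 3.14, 0.0]
wrist_force: [-5.9, -0.3, 12.2]
gripper_width: 0.0455
```

```bash
python3 -m creep '[{"x":0,"y":0,"z":-0.7,"spin":0,"hand":0.5},{"x":0,"y":0,"z":-1.4,"spin":0,"hand":0.5},{"x":0,"y":0,"z":-1.4,"spin":0,"hand":0.5}]' 20
python3 -m creep '[{"x":0,"y":0,"z":0,"spin":0,"hand":-0.1},{"x":0,"y":0,"z":0,"spin":0,"hand":-0.15},{"x":0,"y":0,"z":0,"spin":0,"hand":-0.2},{"x":0,"y":0,"z":0,"spin":0,"hand":-0.3},{"x":0,"y":0,"z":0,"spin":0,"hand":-0.4},{"x":0,"y":0,"z":0,"spin":0,"hand":-0.5},{"x":0,"y":0,"z":0,"spin":0,"hand":-0.5},{"x":0,"y":0,"z":0,"spin":0,"hand":-0.5}]' 20
python3 look2.py i5;python3 look2.py i6
```

```text
clock: 19.45
position: [0.5353, 0.1791, 0.2646]
tool_rot: [-0.007, 3.141, 0.0]
wrist_force: [-2.6, -0.8, 5.2]
gripper_width: 0.0452
clock: 20.25
position: [0.5351, 0.1791, 0.2641]
tool_rot: [-0.007, 3.142, 0.0]
wrist_force: [-0.7, 0.1, 0.4]
gripper_width: 0.0641
0.06410863057071761 [-0.68278023  0.05230135  0.39614288]
t 20.25 pos [0.5351 0.1791 0.2641] shift [  0.1  -0.1 -35.9] tooly 90.2 j6 -1.46 spin 0.2 tool z [ 0.  0. -1.]
exp (0.604, 0.179, 0.125) [188.  94.] [699. 315.]
exp (0.514, 0.178, 0.125) [183. 269.] [573. 356.]
exp (0.503, 0.178, 0.149) [169. 289.] [553. 327.]
0.06405033609285768 [ 0.38279432 -0.44751267 -0.32611216]
t 20.35 pos [0.5351 0.1791 0.2641] shift [  0.1  -0.1 -35.9] tooly 90.2 j6 -1.46 spin 0.2 tool z [ 0.  0. -1.]
exp (0.604, 0.179, 0.125) [188.  94.] [699. 315.]
exp (0.514, 0.178, 0.125) [183. 269.] [573. 356.]
exp (0.503, 0.178, 0.149) [169. 289.] [553. 327.]
```

View pics/i5.png

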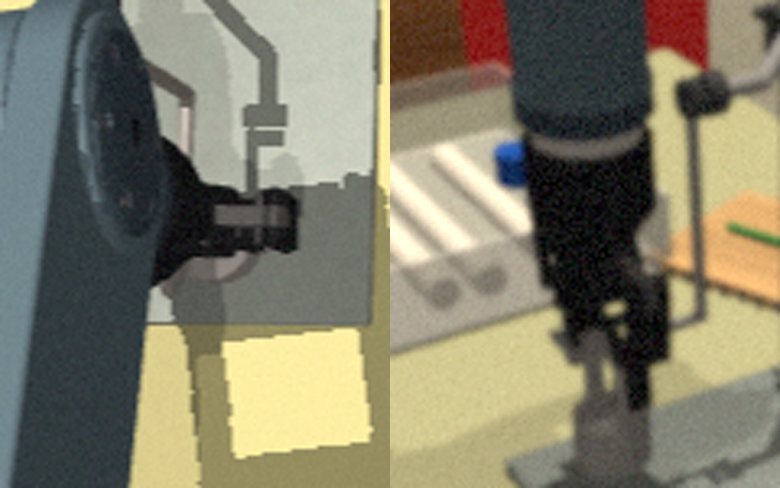

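View pics/i6.png

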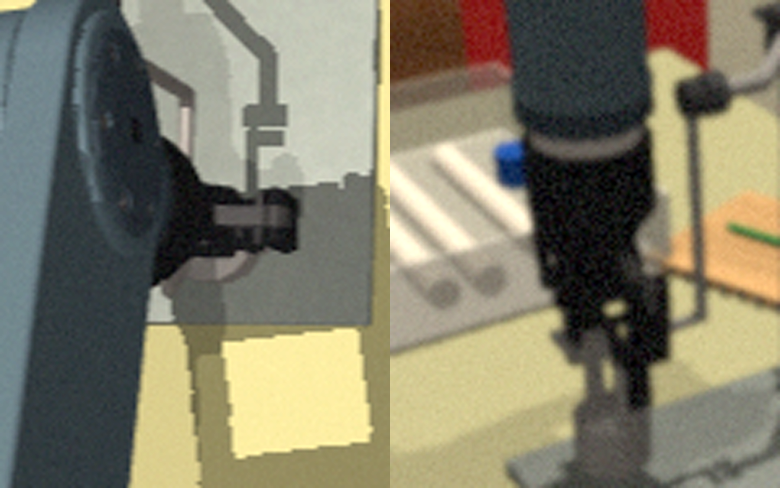

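```bash
python3 -m creep '[{"x":0,"y":0,"z":-3,"spin":0,"hand":-0.5},{"x":0,"y":0,"z":-9,"spin":0,"hand":-0.5},{"x":0,"y":0,"z":-17,"spin":0,"hand":-0.5},{"x":0,"y":0,"z":-25,"spin":0,"hand":-0.5},{"x":0,"y":0,"z":-35,"spin":0,"hand":-0.5},{"x":0,"y":0,"z":-50,"spin":0,"hand":-0.5},{"x":0,"y":0,"z":-70,"spin":0,"hand":-0.5},{"x":0,"y":0,"z":-95,"spin":0,"hand":-0.5},{"x":20,"y":0,"z":-120,"spin":0,"hand":-0.5},{"x":50,"y":0,"z":-130,"spin":0,"hand":-0.5},{"x":90,"y":0,"z":-130,"spin":0,"hand":-0.5},{"x":120,"y":0,"z":-130,"spin":0,"hand":-0.5},{"x":130,"y":0,"z":-130,"spin":0,"hand":-0.5},{"x":130,"y":0,"z":-130,"spin":0,"hand":-0.5},{"x":130,"y":0,"z":-130,"spin":0,"hand":-0.5}]'
python3 look2.py i7; python3 look2.py i8;python3 look2.py i8
```

```text
clock: 21.95
position: [0.406, 0.1785, 0.395]
tool_rot: [-0.007, 3.139, 0.0]
wrist_force: [0.5, 0.1, -0.4]
gripper_width: 0.0641
0.06411433772320604 [ 0.50159891  0.14006567 -0.4330179 ]
t 21.95 pos [0.406  0.1785 0.395 ] shift [-128.8   -0.    95.3] tooly 90.2 j6 -1.43 spin 0.2 tool z [ 0.002  0.    -1.   ]
exp (0.604, 0.179, 0.125) [188.  94.] [699. 315.]
exp (0.514, 0.178, 0.125) [183. 269.] [573. 356.]
exp (0.503, 0.178, 0.149) [169. 289.] [553. 327.]
0.06400746547190699 [-0.42810942  0.88679234  0.0514946 ]
t 22.05 pos [0.4063 0.1784 0.3945] shift [-1.287e+02  1.000e-01  9.460e+01] tooly 90.2 j6 -1.43 spin 0.2 tool z [ 0.001  0.    -1.   ]
exp (0.604, 0.179, 0.125) [188.  94.] [699. 315.]
exp (0.514, 0.178, 0.125) [183. 269.] [573. 356.]
exp (0.503, 0.178, 0.149) [169. 289.] [553. 327.]
0.06437739094037646 [ 0.19499657 -0.97910816  0.52702558]
t 22.15 pos [0.406  0.1784 0.394 ] shift [-1.29e+02  1.00e-01  9.40e+01] tooly 90.2 j6 -1.43 spin 0.2 tool z [-0. -0. -1.]
exp (0.604, 0.179, 0.125) [188.  94.] [699. 315.]
exp (0.514, 0.178, 0.125) [183. 269.] [573. 356.]
exp (0.503, 0.178, 0.149) [169. 289.] [553. 327.]
```

View pics/i7.png

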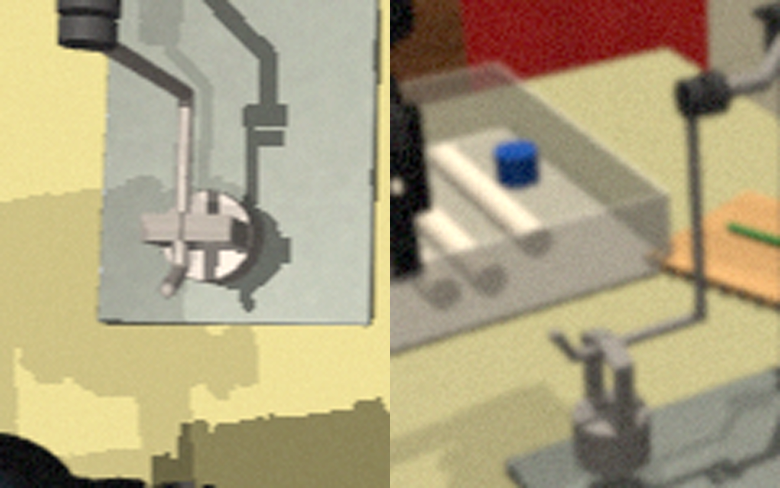

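View pics/i8.png

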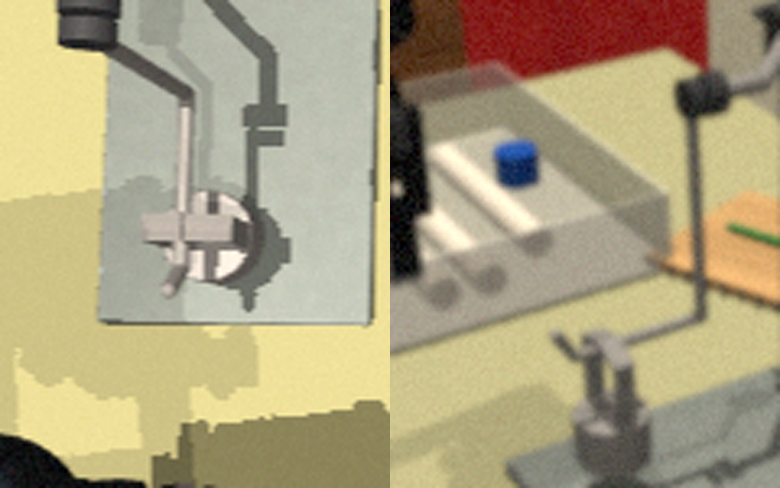

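```bash
python3 - <<'E'
from h import *
p=get_image("side")
for k in("knob_weight","eye_weight","weight"):
    for r in finder.pinpoint(p,k)[:2]:print(k,round(r["confidence"],2),np.round(onz(p,r["at"],0),3))
print(env.hand_in(),env.observe()["clock"])
E
```

```text
knob_weight 0.92 [ 0.443 -0.06   0.   ]
eye_weight 0.84 [ 0.437 -0.213  0.   ]
weight 0.73 [0.56  0.228 0.   ]
weight 0.56 [ 0.605 -0.281  0.   ]
the job is handed in; nothing more can be done
the job is handed in; nothing more can be done
```

The stirrup weight is hanging on the hook and the job is handed in at about 22 s. No verdict is reported, so the results below are from my own last checks.

- **Calming the hook:** I leaned the closed fingers on the prong's side, pushed it slightly past plumb, and drew back slowly. It then hung by itself, with only about ±2 mm of sway left at the prong in later pictures.
- **Hanging the weight:** I gripped the weight across its uprights (45.5 mm opening, 46 mm expected) and threaded the window over the upturned tip. I lowered it until the prong took the load; the wrist force went from about -4 N to +12 N. Then I eased off, let go and backed away.
- **Last checks:** The final pictures show the weight upright and still on the prong, about 70 mm in front of the shank, with the gripper clear. The knob and eye weights read within about 6 mm of where they started, which I put down to detection error.
- **Disagreement:** My position fits for the standing weight differed by 2–5 mm between the two cameras. The grasp was wide enough to absorb this.
- **Refused move:** One move call was rejected because some row keys were missing. It moved nothing.

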